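# Zero the photometer on its blank

### The arm

A 6-joint arm with a two-finger parallel gripper is mounted at the origin on a cart in front of the work surface, level with it; the furniture and walls round the work are solid. World frame = base frame: x ahead of the robot, y to its left, z up, the work surface at z = 0. Lengths are in m, angles in rad, forces in N, time in s.
With the tool pointing down it reaches from about 0.25 to 0.725 m from the base axis. Payload 9.7 kg.
Tool frame: the origin (TCP) lies between the finger pads; the fingertips stand 14 mm ahead of it and the grasp point (between the pads) lies 5 mm behind it; y points along the fingers, x is the direction in which the jaws open and shut, and the axes are right-handed (so a half turn about y gives the same grasp; the last joint's range is limited). The gripper opens to 85 mm and grips with 20 to 120 N. Pads are 22 mm wide; open, the fingers measure 114 mm over their backs; the gripper's body (76 mm by 85 mm) begins 54 mm behind the grasp point. The pads swing forward as they close: fully open they stand 13 mm farther back than shut.
Start: joints at [-1.334, 0.087, 0.176, 1.66, 0, 1.571], TCP at [0.129, -0.535, 0.245] pointing down, gripper open.
Joint ranges: [-3.13, 3.13], [-0.85, 1.81], [-1.15, 1.24], [-2.2, 2.28], [-1.44, 1.52], [-3.14, 3.14]. Speed limits (rad/s): [2.22, 2.22, 2.57, 3.14, 3.14, 3.14].

### API

Orientations are given as a unit quaternion [w, x, y, z].
In Python, from workcell import env gives the robot as it stands. The module is installed in compiled form; this text tells all that it offers.
- The arm moves only by the tool servo_tool, never from a script. Its argument "commands" is a list of rows, each an object of numbers: "jaw": the opening, from 0 (shut) to 1 (fully open); "x", "y", "z": the shift along the tool's x, y, z in cm; "roll": the turn about the tool's y in degrees. In form: [{"jaw": .., "x": .., "y": .., "z": .., "roll": ..}, ...]. A call has 1 to 20 rows; each row shifts and turns the commanded pose from where the row before left it, along the tool's axes as they then stand; what a row does not reach is not made up. A row lasts 1/8 s, in which the tool goes at most 62.5 mm and 10.7 degrees, less where a joint would pass 70% of its speed; a pose out of reach is approached as far as the arm can. A call with a gripper value outside its range is refused whole. The fingers move at their own pace and stop on an object; the grip force is fixed at half the most. Time passes only in rows, so rows that do not move let the fingers close. It gives the time, the measured TCP pose, the force and the opening at its end, in the units of the state.
- env.state(): the state, without advancing time (a new reading comes with each control period).
- env.get_image(name): name is "side" or "top"; returns a dict with "color" (420x560x3 uint8, red, green, blue), "camera_matrix" (3x3 intrinsics, pixels), "distortion" ([k1, k2, p1, p2, k3] as OpenCV has them; the pictures are not rectified), "camera_from_world" (4x4, takes a point from world to camera coordinates). Camera axes: x right, y down, z forward; pixel columns grow to the right and rows downward; lengths in m; the calibration is good to about 2 mm. A picture is of the moment at which its call begins. There is no depth.
- env.finish_job(): hands the job in, once; it reports no verdict.
The state is a dict: "time_s": time; "joint_positions": joint angles; "joint_vel": joint speeds; "joint_efforts": joint torques, N m; "eef_pos": TCP position; "eef_rot": TCP orientation; "ft_force": force on the tool from outside, world axes, zero at the start; "moment": the same for the moment, N m; "opening": finger opening in m.
Only numpy, scipy, OpenCV 4.12 (cv2) and the standard library are available. Lean on these libraries where they do the work, as an engineer would, in place of code of your own. Each camera call takes 0.05 s, during which the arm holds its last target.

### The job

Zero the photometer on its blank: push the cell drawer fully home, past its click, so that the cells stand in the light path. Then press the zero button - the left-hand of the two small recessed buttons, as seen from the robot - with the blade of the screwdriver, hold it right in for a second and let it spring back. Lay the screwdriver back down on the bench mat, leave the right-hand button (the span setting) alone, and do not disturb the other things on the bench.

Things in the scene. Friction and masses are not known exactly. Their poses are not given: they have to be found in the camera images.
- photometer: white bench photometer fixed to the worktop: 180 mm deep, 200 wide, 80 high in front, 112 at the back. Origin: centre of its underside; +x to its back (front face: plane x = -90 mm), +y to its left seen from the robot, z up. Front left (y = 45): drawer tunnel 59 wide, z 14 to 64, over a sill 74 wide (top at z 14) standing 65 mm out. Front right (y -100 to 15): grey panel with two recessed buttons.
- cell_drawer: loose drawer, about 0.2 kg, sliding along the photometer's x in the tunnel, 1.5 mm free each side; slab 56 wide with three clear cells, white front plate 68 wide (x -50 to -56 mm, z 1 to 55). Origin: centre of the slab's underside, 14 mm above the worktop; axes as the photometer's. Starts 30 to 60 mm out. Home: front plate against the photometer's face.
- drawer_tab (a point): grip point on the drawer's upright black finger tab, to be pinched or pushed, 35 mm above the worktop (drawer frame x = -80, z = 21 mm). The tab is 12 mm wide (y) and stands 38 mm out from the front plate (x -56 to -94 mm), z 4 to 38 mm of the drawer, so its top is 52 mm above the worktop.
- drawer_home (a point): where the drawer's origin lies when it is fully home (photometer x -40, y 45, z 14 mm); axes as the photometer's. Over the last 13 mm two sprung balls in the tunnel walls resist the drawer with about 4 N (up to 8 N if it is pushed askew); from about 5 mm before home they snap it in and hold it.
- zero_hole (a point): centre of the mouth of the left-hand recess (zero button) on the front face, 47 mm above the worktop (photometer x -90, y -25 mm). Round hole, 14 mm across with a 2 mm chamfer, straight in along the photometer's +x; the button's flat white end, 11.6 mm across, lies 8 mm below the face and goes 5 mm further in.
- span_hole (a point): centre of the mouth of the right-hand recess (span button, not to be touched), 40 mm to the right of the other and just like it
- zero_button (a joint): travel of the zero button, m: 0 out, 0.005 right in; its spring takes 1.6 N to start and 4.9 N right in, and pushes it back out when released
- span_button (a joint): travel of the span button, m, the same
- screwdriver: small red-handled screwdriver, 170 mm long, 70 g, lying level on the mat. Origin: underside below the middle of its length; it lies along its own y: handle 20 mm square from y = 2 to 85 mm, steel shank 5 mm thick from there to the blade's end at y = -85 mm; its axis is 10 mm above the origin. Centre of mass in the handle, about y = 42 mm.
- driver_mid (a point): middle of the screwdriver's length, on its axis; axes as the screwdriver's
- bench_mat: grey rubber mat fixed on the worktop, 150 mm (its x) by 210 mm (its y), top at 3 mm, with a bead 6 mm high along its edge. Origin: centre of its underside.
- pencil: thick white grease pencil lying on the mat, 14x146x14 mm; bystander
- petri_dish: closed plastic dish, 92 mm across, 16 high, on the worktop right of the mat, in front of the platform scale; bystander
- timer: white bench timer on its foot, 46x62x68 mm, left of the mat, near the big grey oven; bystander
- slide_box: pale carton, 58x82x32 mm, on the worktop right of the mat; bystander
- flask: conical glass flask, 80 mm across, 120 high, between the two balances; bystander
- marker: black marker pen lying on the worktop, 16x135x16 mm; bystander
- amber_bottle: amber reagent bottle with black cap, 68 mm across, 142 high, between the two balances; bystander

How it is judged:
On the way, in this order (a step that is already met when the one before it is completed fails the run):
1. the cell drawer is fully home (within 2 mm) (x of cell_drawer in the frame of drawer_home above -0.002 m and distance between cell_drawer and drawer_home below 0.005 m), for 0.2 s.
2. the zero button is held in at least 3 mm of its 5 mm by the screwdriver, for 0.9 s, the drawer being home (all of step 1 and value of joint zero_button above 0.003 m and contact force between screwdriver and photometer above 0.5 N), for 0.9 s.
At the end, for the whole second after the job is handed in: The drawer is home within 2 mm, both buttons are out (under 1 mm of travel), and the screwdriver lies at rest, level within 10 degrees, with the middle of its length over the mat and no higher than 22 mm above the worktop (all of step 1 and value of joint each of zero_button, span_button below 0.001 m and x of driver_mid in the frame of bench_mat between -0.075 and 0.075 m and y of driver_mid in the frame of bench_mat between -0.105 and 0.105 m and height (world z) of driver_mid below 0.022 m and angle between driver_mid's own y axis and vertical between 1.4 and 1.74 rad and linear speed of screwdriver below 0.02 m/s); the robot touches nothing.
It fails at once if the span button is pressed more than 2 mm (value of joint span_button above 0.002 m).
It fails at once if a bystander (pencil, dish, timer, carton, flask, marker or bottle) is moved more than 30 mm (distance of any of pencil, petri_dish, timer, slide_box, flask, marker, amber_bottle from where it was at the start of the episode above 0.03 m).
It also fails if it takes over 64 s, if anything falls off the work surface, if the arm or the gripper's body presses on something with over 40 N, if the wrist force passes 120 N, or if a joint passes its speed limit or range.

## Working session

There is one attempt and no reset: what is moved stays moved. The work goes in short steps, Python scripts to look and compute and a tool call to move; the robot and the scene stay as the last step left them, time stands still between calls to the robot, and variables do not carry over. Pictures are saved under pics/ and viewed, and the job is handed in when it is done.

Besides the shell and the picture viewer there is one more tool, called after "Emit:" as name(argument=value, ...) on one line, values as JSON. servo_tool: Moves the arm, as the interface text tells. Its arguments: {"type":"object","properties":{"commands":{"type":"array","items":{"type":"object","properties":{"jaw":{"type":"number"},"x":{"type":"number"},"y":{"type":"number"},"z":{"type":"number"},"roll":{"type":"number"}}}}},"required":["commands"]}

```bash
mkdir -p pics; ls; python3 - <<'E'
from workcell import env
import cv2
print(env.state())
for n in("side","top"):
    d=env.get_image(n); cv2.imwrite(f"pics/{n}0.png",d["color"][:,:,::-1]); print(n,d["camera_matrix"],d["distortion"],d["camera_from_world"])
E
```

```text
pics
{'time_s': 0.0, 'joint_positions': array([-1.33400697e+00,  8.74766567e-02,  1.75141473e-01,  1.65978766e+00,
        7.01770644e-06,  1.57081770e+00]), 'joint_vel': array([ 0.00013732,  0.00135013, -0.00232425, -0.00043557, -0.00168127,
       -0.00115276]), 'joint_efforts': array([-9.91179149e-04, -5.20381057e+01,  4.64806330e+01,  1.61302550e-02,
       -1.34362713e-04, -6.74567900e-06]), 'eef_pos': array([ 0.12897506, -0.53445636,  0.2445777 ]), 'eef_rot': array([ 0.55584619, -0.55526202,  0.43781342, -0.43707953]), 'ft_force': array([ 0.55401564,  1.01667545, -0.33070941]), 'moment': array([ 0.0285703 , -0.03588145,  0.01002475]), 'opening': 0.08551407966119988}
side [[440.84431431   0.         277.24612476]
 [  0.         440.84431431 213.76218719]
 [  0.           0.           1.        ]] [0.04563909 0.         0.         0.         0.        ] [[ 0.91807437 -0.39637609 -0.00504473 -0.54162691]
 [-0.22446507 -0.50932574 -0.8307844   0.1576868 ]
 [ 0.32673366  0.76385423 -0.5565715   1.10045728]
 [ 0.          0.          0.          1.        ]]
top [[479.81681547   0.         280.68259967]
 [  0.         479.81681547 202.28864989]
 [  0.           0.           1.        ]] [-0.09695919  0.          0.          0.          0.        ] [[-0.01742038 -0.9997072  -0.01679448 -0.03204628]
 [-0.98197464  0.02026838 -0.18792285  0.56372549]
 [ 0.18820822  0.01321806 -0.9820402   1.19927242]
 [ 0.          0.          0.          1.        ]]
```

View pics/side0.png

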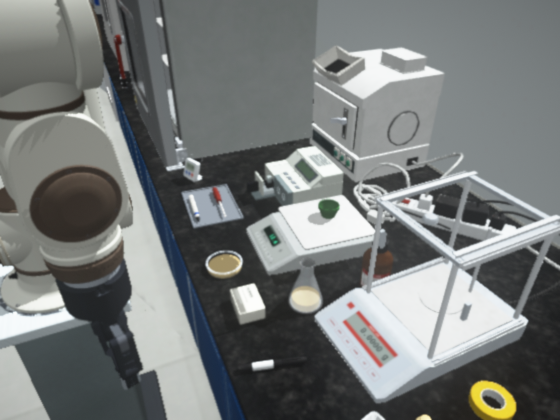

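View pics/top0.png

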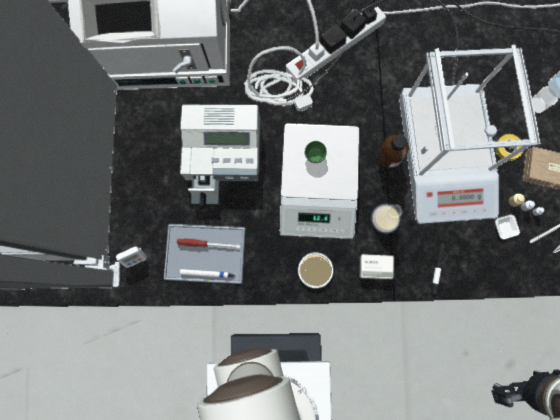

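The side view shows the photometer around (305,175), the mat at (215,205), and the arm at left. The top view shows the photometer at (220,140), the drawer tab at (205,190), the driver at (210,244) with its handle to the left (+y), and the pencil at (207,274).

```bash
cat > h.py <<'E'
import numpy as np, cv2
from workcell import env
def und(d,uv):
    return cv2.undistortPoints(np.array(uv,float).reshape(-1,1,2),d["camera_matrix"],d["distortion"]).reshape(-1,2)
def ray(d,uv,z):
    p=und(d,uv); T=d["camera_from_world"]; R=T[:3,:3]; c=-R.T@T[:3,3]
    v=np.c_[p,np.ones(len(p))]@R
    return c+v*((z-c[2])/v[:,2])[:,None]
def proj(d,X):
    T=d["camera_from_world"]; r,_=cv2.Rodrigues(T[:3,:3])
    return cv2.projectPoints(np.array(X,float).reshape(-1,1,3),r,T[:3,3],d["camera_matrix"],d["distortion"])[0].reshape(-1,2)
def zoom(d,u0,v0,w,h,k,name):
    c=d["color"][v0:v0+h,u0:u0+w,::-1]; cv2.imwrite(name,cv2.resize(c,None,fx=k,fy=k,interpolation=cv2.INTER_CUBIC))
E
python3 - <<'E'
from h import *
d=env.get_image("top"); zoom(d,155,95,130,100,6,"pics/t1.png"); zoom(d,155,170,130,120,5,"pics/t1b.png")
s=env.get_image("side"); zoom(s,170,130,190,110,4,"pics/s1.png")
E
```

```text
(no output)
```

View pics/t1.png

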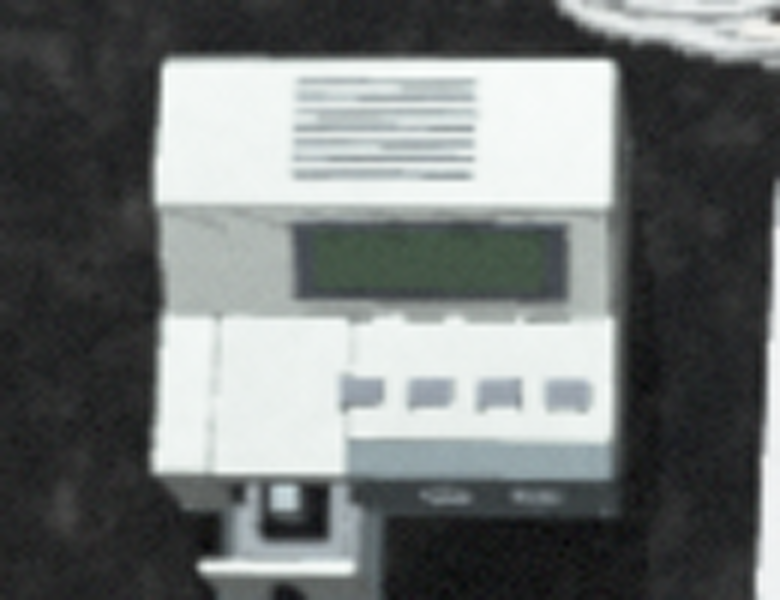

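View pics/t1b.png

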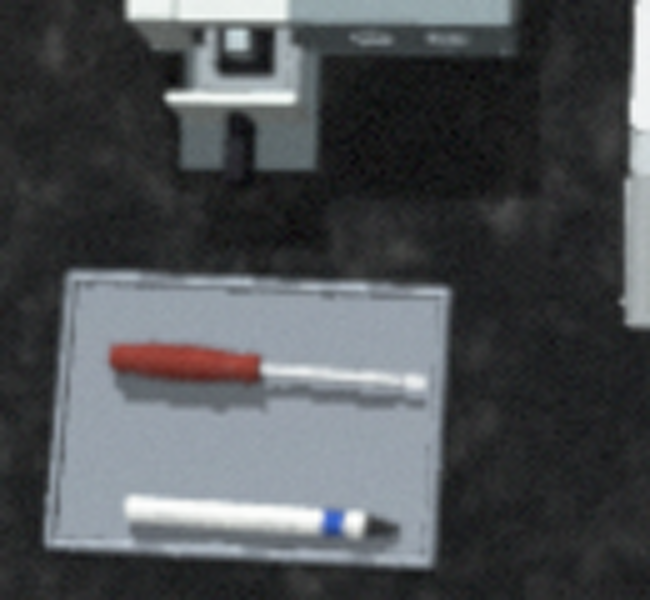

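View pics/s1.png

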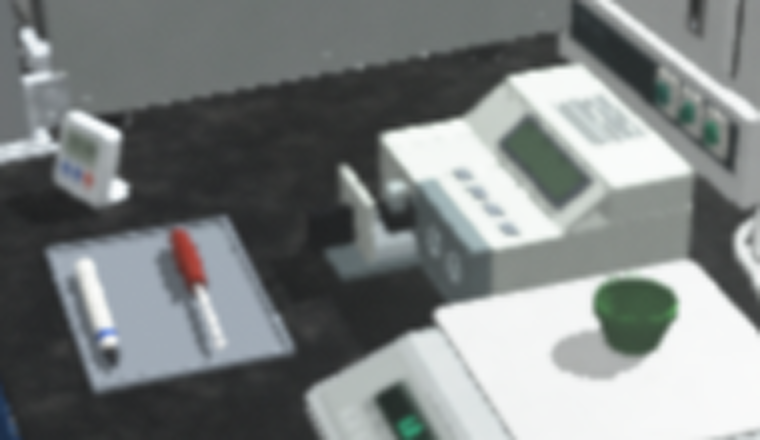

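```bash
python3 - <<'E'
from h import *
d=env.get_image("top");s=env.get_image("side")
np.set_printoptions(precision=4,suppress=True)
def m(p,u0,v0,k): return [(u0+(x+.5)/k-.5,v0+(y+.5)/k-.5) for x,y in p]
T=lambda p:m(p,155,95,6); B=lambda p:m(p,155,170,5); S=lambda p:m(p,170,130,4)
print("front top z.08",ray(d,T([(153,472),(612,478)]),.08), "panel split",ray(d,T([(347,474)]),.08))
print("back top z.112",ray(d,T([(163,60),(617,60)]),.112),"rear step edge",ray(d,T([(155,205),(612,208)]),.112))
print("holes top",ray(d,T([(445,497),(537,497)]),.047))
print("plate top z.069",ray(d,T([(197,573),(355,573)]),.069), ray(d,B([(165,103),(295,103)]),.069))
print("sill front z.014",ray(d,B([(180,170),(318,172)]),.014))
print("tab top z.052",ray(d,B([(226,118),(254,118),(222,182),(253,182)]),.052))
print("driver z.013",ray(d,B([(110,357),(260,368),(427,383)]),.013))
print("pencil",ray(d,B([(125,507),(400,530)]),.010))
print("mat z.006",ray(d,B([(68,272),(450,290),(435,567),(45,548)]),.006))
print("SIDE front top",ray(s,S([(380,138),(418,182),(492,246)]),.08),"holes",ray(s,S([(433,243),(453,267)]),.047))
print("side driver",ray(s,S([(180,230),(217,350)]),.013))
print("side plate top",ray(s,S([(341,166),(374,207)]),.069))
E
```

```text
front top z.08 [[0.6403 0.2176 0.08  ]
 [0.633  0.0179 0.08  ]] panel split [[0.6374 0.1327 0.08  ]]
back top z.112 [[0.8175 0.2109 0.112 ]
 [0.8116 0.0124 0.112 ]] rear step edge [[0.7508 0.2125 0.112 ]
 [0.744  0.015  0.112 ]]
holes top [[0.6344 0.0942 0.047 ]
 [0.6334 0.0533 0.047 ]]
plate top z.069 [[0.5974 0.1997 0.069 ]
 [0.5959 0.1305 0.069 ]] [[0.5971 0.1992 0.069 ]
 [0.5956 0.1309 0.069 ]]
sill front z.014 [[0.5719 0.2019 0.014 ]
 [0.5693 0.1267 0.014 ]]
tab top z.052 [[0.592  0.1701 0.052 ]
 [0.5917 0.1552 0.052 ]
 [0.5577 0.1717 0.052 ]
 [0.5574 0.1554 0.052 ]]
driver z.013 [[0.4709 0.2384 0.013 ]
 [0.4637 0.1573 0.013 ]
 [0.4542 0.0679 0.013 ]]
pencil [[0.3911 0.2295 0.01  ]
 [0.377  0.0828 0.01  ]]
mat z.006 [[0.5184 0.2641 0.006 ]
 [0.5048 0.0561 0.006 ]
 [0.3574 0.0648 0.006 ]
 [0.3701 0.2732 0.006 ]]
SIDE front top [[0.638  0.2133 0.08  ]
 [0.6374 0.1332 0.08  ]
 [0.649  0.0226 0.08  ]] holes [[0.6333 0.0948 0.047 ]
 [0.633  0.0565 0.047 ]]
side driver [[0.4753 0.2495 0.013 ]
 [0.45   0.0707 0.013 ]]
side plate top [[0.5991 0.2009 0.069 ]
 [0.5986 0.1288 0.069 ]]
```

```bash
cat >> h.py <<'E'
from scipy.spatial.transform import Rotation as Ro
def R(st): 
    q=st["eef_rot"]; return Ro.from_quat([q[1],q[2],q[3],q[0]]).as_matrix()
def delta(target, yawx):
    "yawx: desired world heading (deg) of tool x, mod 180"
    st=env.state(); M=R(st); p=st["eef_pos"]
    cur=np.degrees(np.arctan2(M[1,0],M[0,0]))
    dy=(yawx-cur+90)%180-90   # ccw world; tool y is down so roll = -dy
    d=np.array(target)-p
    print("t",st["time_s"],"pos",p.round(4),"headx",cur.round(2),"ydir",M[:,1].round(3),"F",st["ft_force"].round(2),"open",st["opening"].round(4),"j",st["joint_positions"].round(2))
    print(" roll needed(deg, tool):",(-dy).round(2)," tool shift cm now:",(M.T@d*100).round(2)," after roll:",((M@Ro.from_euler('y',-dy,degrees=True).as_matrix()).T@d*100).round(2))
E
python3 - <<'E'
from h import *
delta([0.53,0.163,0.245],88); print(R(env.state()).round(3))
delta([0.53,0.163,0.245],-2)
E
```

```text
Traceback (most recent call last):
  File "h.py", line 23, in delta
    print("t",st["time_s"],"pos",p.round(4),"headx",cur.round(2),"ydir",M[:,1].round(3),"F",st["ft_force"].round(2),"open",st["opening"].round(4),"j",st["joint_positions"].round(2))
                                                                                                                           ^^^^^^^^^^^^^^^^^^^
AttributeError: 'float' object has no attribute 'round'
```

```bash
sed -i 's/st\["opening"\].round(4)/round(st["opening"],4)/' h.py
python3 - <<'E'
from h import *
delta([0.53,0.163,0.245],88); print(R(env.state()).round(3))
delta([0.53,0.163,0.245],-2)
E
```

```text
t 0.3 pos [ 0.129  -0.5346  0.245 ] headx -76.43 ydir [-0.  0. -1.] F [0.53 0.9  0.35] open 0.0853 j [-1.33  0.09  0.18  1.66  0.    1.57]
 roll needed(deg, tool): 15.57  tool shift cm now: [-5.840e+01  3.000e-02  5.534e+01]  after roll: [-7.111e+01  3.000e-02  3.764e+01]
[[ 0.235 -0.     0.972]
 [-0.972  0.     0.235]
 [-0.    -1.     0.   ]]
t 0.3 pos [ 0.129  -0.5346  0.245 ] headx -76.43 ydir [-0.  0. -1.] F [0.53 0.9  0.35] open 0.0853 j [-1.33  0.09  0.18  1.66  0.    1.57]
 roll needed(deg, tool): -74.43  tool shift cm now: [-5.840e+01  3.000e-02  5.534e+01]  after roll: [3.764e+01 3.000e-02 7.111e+01]
```

Emit:
servo_tool(commands=[{"jaw": 0,"roll": -9.3},{"jaw": 0,"roll": -9.3},{"jaw": 0,"roll": -9.3},{"jaw": 0,"roll": -9.3},{"jaw": 0,"roll": -9.3},{"jaw": 0,"roll": -9.3},{"jaw": 0,"roll": -9.3},{"jaw": 0,"roll": -9.3}])

```text
$.commands[0]: bad value
```

Emit:
servo_tool(commands=[{"jaw": 0,"x": 2.4,"z": 4.5},{"jaw": 0,"x": 2.4,"z": 4.5},{"jaw": 0,"x": 2.4,"z": 4.5},{"jaw": 0,"x": 2.4,"z": 4.5},{"jaw": 0,"x": 2.4,"z": 4.5},{"jaw": 0,"x": 2.4,"z": 4.5},{"jaw": 0,"x": 2.4,"z": 4.5},{"jaw": 0,"x": 2.4,"z": 4.5},{"jaw": 0,"x": 2.4,"z": 4.5},{"jaw": 0,"x": 2.4,"z": 4.5},{"jaw": 0,"x": 2.4,"z": 4.5},{"jaw": 0,"x": 2.4,"z": 4.5},{"jaw": 0,"x": 2.4,"z": 4.5},{"jaw": 0,"x": 2.4,"z": 4.5}])

```text
$.commands[0]: bad value
```

```bash
python3 - <<'E'
from h import *
delta([0.52,0.163,0.040],-2)
E
```

```text
t 0.3 pos [ 0.129  -0.5346  0.245 ] headx -76.43 ydir [-0.  0. -1.] F [0.53 0.9  0.35] open 0.0853 j [-1.33  0.09  0.18  1.66  0.    1.57]
 roll needed(deg, tool): -74.43  tool shift cm now: [-58.63  20.53  54.37]  after roll: [36.64 20.53 71.07]
```

Emit:
servo_tool(commands=[{"jaw": 0,"x": 0,"y": 0,"z": 0,"roll": -9.3},{"jaw": 0,"x": 0,"y": 0,"z": 0,"roll": -9.3},{"jaw": 0,"x": 0,"y": 0,"z": 0,"roll": -9.3},{"jaw": 0,"x": 0,"y": 0,"z": 0,"roll": -9.3},{"jaw": 0,"x": 0,"y": 0,"z": 0,"roll": -9.3},{"jaw": 0,"x": 0,"y": 0,"z": 0,"roll": -9.3},{"jaw": 0,"x": 0,"y": 0,"z": 0,"roll": -9.3},{"jaw": 0,"x": 0,"y": 0,"z": 0,"roll": -9.3}])

```text
time_s: 1.3
eef_pos: [0.129, -0.5346, 0.2452]
eef_rot: [0.707, -0.707, 0.011, -0.011]
ft_force: [0.3, -0.7, -0.3]
opening: -0.0001
```

```bash
python3 - <<'E'
from h import *
delta([0.52,0.163,0.040],-2)
E
```

```text
t 1.3 pos [ 0.129  -0.5346  0.2452] headx -1.72 ydir [-0.  0. -1.] F [ 0.26 -0.67 -0.32] open -0.0001 j [-1.33  0.09  0.18  1.66  0.    0.27]
 roll needed(deg, tool): 0.28  tool shift cm now: [36.98 20.53 70.9 ]  after roll: [36.64 20.53 71.08]
```

Emit:
servo_tool(commands=[{"jaw": 0,"x": 2.4,"y": 0,"z": 4.5,"roll": 0.3},{"jaw": 0,"x": 2.4,"y": 0,"z": 4.5,"roll": 0},{"jaw": 0,"x": 2.4,"y": 0,"z": 4.5,"roll": 0},{"jaw": 0,"x": 2.4,"y": 0,"z": 4.5,"roll": 0},{"jaw": 0,"x": 2.4,"y": 0,"z": 4.5,"roll": 0},{"jaw": 0,"x": 2.4,"y": 0,"z": 4.5,"roll": 0},{"jaw": 0,"x": 2.4,"y": 0,"z": 4.5,"roll": 0},{"jaw": 0,"x": 2.4,"y": 0,"z": 4.5,"roll": 0},{"jaw": 0,"x": 2.4,"y": 0,"z": 4.5,"roll": 0},{"jaw": 0,"x": 2.4,"y": 0,"z": 4.5,"roll": 0},{"jaw": 0,"x": 2.4,"y": 0,"z": 4.5,"roll": 0},{"jaw": 0,"x": 2.4,"y": 0,"z": 4.5,"roll": 0},{"jaw": 0,"x": 2.4,"y": 0,"z": 4.5,"roll": 0},{"jaw": 0,"x": 2.4,"y": 0,"z": 4.5,"roll": 0},{"jaw": 0,"x": 2.4,"y": 0,"z": 4.5,"roll": 0}])

```text
time_s: 3.18
eef_pos: [0.5166, 0.127, 0.2453]
eef_rot: [-0.707, 0.707, -0.014, 0.014]
ft_force: [-0.1, 0.1, -0.1]
opening: -0.0003
```

```bash
python3 - <<'E'
from h import *
delta([0.52,0.163,0.040],-2)
E
```

```text
t 3.175 pos [0.5166 0.127  0.2453] headx -2.32 ydir [ 0. -0. -1.] F [-0.12  0.13 -0.12] open -0.0003 j [ 0.24  0.04  0.13  1.66 -0.    1.85]
 roll needed(deg, tool): -0.32  tool shift cm now: [ 0.19 20.53  3.62]  after roll: [ 0.21 20.53  3.61]
```

Emit:
servo_tool(commands=[{"jaw": 0,"x": 0,"y": 0,"z": 1.8,"roll": -0.3},{"jaw": 0,"x": 0,"y": 3,"z": 1.8,"roll": 0},{"jaw": 0,"x": 0,"y": 4,"z": 0,"roll": 0},{"jaw": 0,"x": 0,"y": 4,"z": 0,"roll": 0},{"jaw": 0,"x": 0,"y": 4,"z": 0,"roll": 0},{"jaw": 0,"x": 0,"y": 3,"z": 0,"roll": 0},{"jaw": 0,"x": 0,"y": 2,"z": 0,"roll": 0},{"jaw": 0,"x": 0,"y": 0.5,"z": 0,"roll": 0},{"jaw": 0,"x": 0,"y": 0,"z": 0,"roll": 0}])

```text
time_s: 4.3
eef_pos: [0.5174, 0.1611, 0.0409]
eef_rot: [0.707, -0.707, 0.012, -0.013]
ft_force: [0.4, -0.1, 0.4]
opening: 0.0002
```

```bash
python3 - <<'E'
from h import *
delta([0.52,0.163,0.040],-2)
d=env.get_image("top"); zoom(d,155,150,130,120,5,"pics/t2.png")
s=env.get_image("side"); zoom(s,170,110,190,130,4,"pics/s2.png")
E
```

```text
t 4.3 pos [0.5174 0.1611 0.0409] headx -2.04 ydir [ 0.  0. -1.] F [ 0.39 -0.08  0.43] open 0.0002 j [ 0.3   0.09 -0.22  1.26 -0.    1.91]
 roll needed(deg, tool): -0.04  tool shift cm now: [0.25 0.09 0.2 ]  after roll: [0.26 0.09 0.2 ]
```

View pics/s2.png

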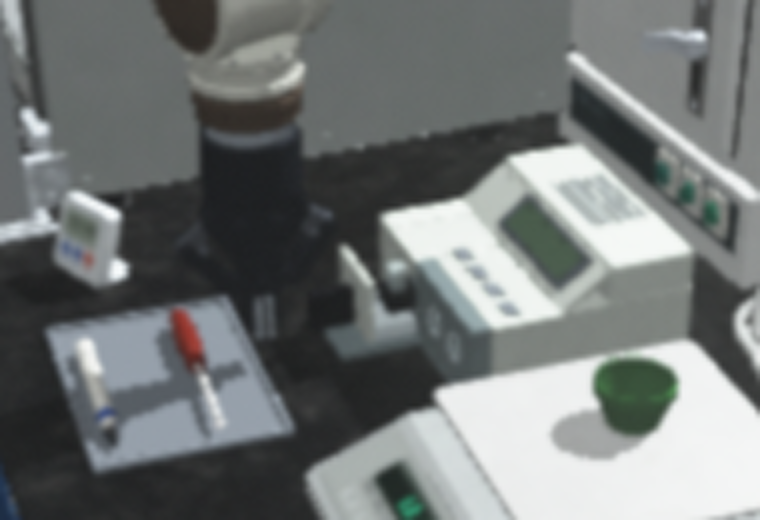

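View pics/t2.png

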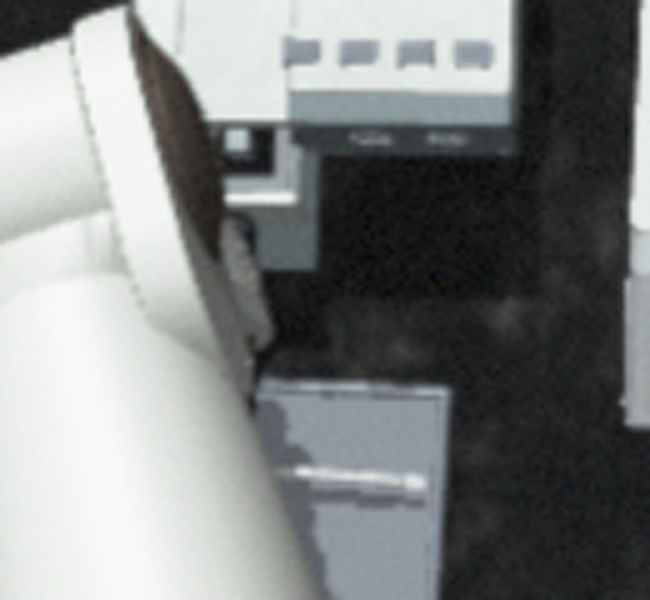

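The closed fingers stand ahead of the tab (side zoom: fingertips (265,320), tab (325,308)). I'll push in stages.

Emit:
servo_tool(commands=[{"jaw": 0,"x": 1,"y": 0.2,"z": 0.2,"roll": 0},{"jaw": 0,"x": 1,"y": 0,"z": 0,"roll": 0},{"jaw": 0,"x": 0.5,"y": 0,"z": 0,"roll": 0},{"jaw": 0,"x": 0.5,"y": 0,"z": 0,"roll": 0},{"jaw": 0,"x": 0.5,"y": 0,"z": 0,"roll": 0},{"jaw": 0,"x": 0.5,"y": 0,"z": 0,"roll": 0}])

```text
time_s: 5.15
eef_pos: [0.5576, 0.1618, 0.0382]
eef_rot: [-0.707, 0.707, -0.013, 0.012]
ft_force: [-1.1, -0.0, -0.4]
opening: -0.0003
```

Emit:
servo_tool(commands=[{"jaw": 0,"x": 0.5,"y": 0,"z": 0,"roll": 0},{"jaw": 0,"x": 0.5,"y": 0,"z": 0,"roll": 0},{"jaw": 0,"x": 0.3,"y": 0,"z": 0,"roll": 0}])

```text
time_s: 5.52
eef_pos: [0.5701, 0.1614, 0.0382]
eef_rot: [-0.707, 0.707, -0.013, 0.012]
ft_force: [-5.4, -0.1, 1.0]
opening: -0.0003
```

Emit:
servo_tool(commands=[{"jaw": 0,"x": 0.3,"y": 0,"z": 0,"roll": 0},{"jaw": 0,"x": 0.3,"y": 0,"z": 0,"roll": 0},{"jaw": 0,"x": 0.3,"y": 0,"z": 0,"roll": 0}])

```text
time_s: 5.9
eef_pos: [0.5797, 0.1611, 0.0384]
eef_rot: [0.707, -0.707, 0.012, -0.013]
ft_force: [-11.9, 1.4, 3.5]
opening: -0.0002
```

Emit:
servo_tool(commands=[{"jaw": 0,"x": 0,"y": 0,"z": 0,"roll": 0},{"jaw": 0,"x": 0.1,"y": 0,"z": 0,"roll": 0}])

```text
time_s: 6.15
eef_pos: [0.5796, 0.161, 0.0383]
eef_rot: [0.707, -0.707, 0.013, -0.012]
ft_force: [-9.2, 0.5, 6.3]
opening: -0.0005
```

```bash
python3 - <<'E'
from h import *
delta([0.52,0.163,0.040],-2)
d=env.get_image("top"); zoom(d,155,140,130,120,5,"pics/t3.png")
s=env.get_image("side"); zoom(s,210,110,150,130,5,"pics/s3.png")
E
```

```text
t 6.15 pos [0.5796 0.161  0.0383] headx -2.02 ydir [-0.002  0.    -1.   ] F [-9.23  0.45  6.3 ] open -0.0005 j [ 0.27  0.23 -0.07  1.28  0.    1.88]
 roll needed(deg, tool): -0.02  tool shift cm now: [-5.97 -0.16 -0.02]  after roll: [-5.97 -0.16 -0.01]
```

View pics/s3.png

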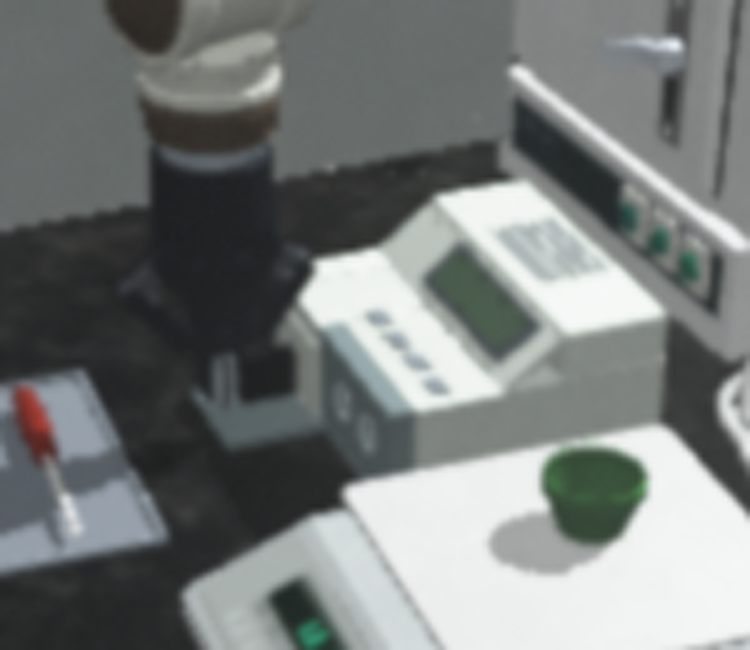

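View pics/t3.png

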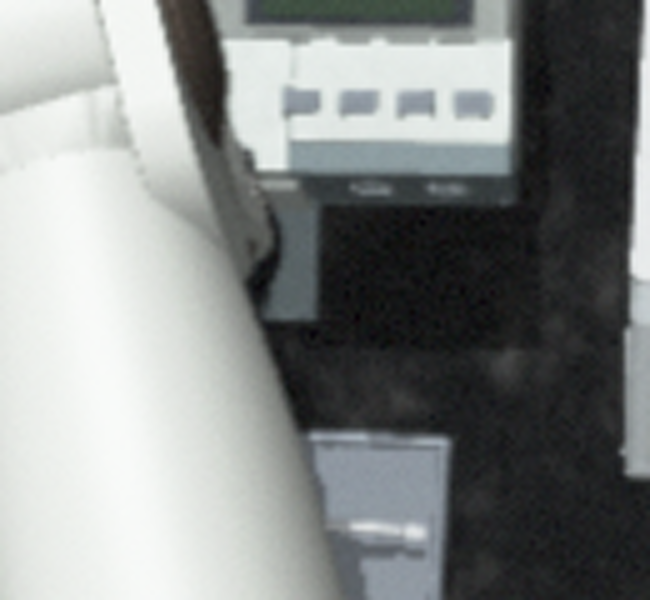

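Emit:
servo_tool(commands=[{"jaw": 0,"x": -1.5,"y": 0,"z": 0,"roll": 0},{"jaw": 0,"x": -2,"y": 0,"z": 0,"roll": 0},{"jaw": 0,"x": -2,"y": -3,"z": 0,"roll": 0},{"jaw": 0.3,"x": -2,"y": -4,"z": 1,"roll": 0},{"jaw": 0.5,"x": -2,"y": -3,"z": 1,"roll": 0},{"jaw": 0.5,"x": -1,"y": 0,"z": 1,"roll": 3.6},{"jaw": 0.5,"x": 0,"y": 0,"z": 0,"roll": 0}])

```text
time_s: 7.12
eef_pos: [0.4765, 0.1952, 0.1388]
eef_rot: [0.706, -0.706, 0.034, -0.035]
ft_force: [-0.4, -0.3, -0.4]
opening: 0.0426
```

```bash
python3 - <<'E'
from h import *
np.set_printoptions(precision=4,suppress=True)
d=env.get_image("top"); s=env.get_image("side"); zoom(s,210,110,150,130,5,"pics/s4.png"); zoom(d,155,140,130,150,4,"pics/t4.png")
im=cv2.imread("pics/top0.png"); hsv=cv2.cvtColor(im,cv2.COLOR_BGR2HSV)
mk=((hsv[...,0]<10)|(hsv[...,0]>170))&(hsv[...,1]>110)&(hsv[...,2]>50)
mk[:, :160]=0; mk[:,260:]=0; mk[:225]=0; mk[290:]=0
v,u=np.nonzero(mk); print(len(u),u.min(),u.max())
pts=ray(d,np.c_[u,v],.015); c=pts.mean(0); w,V=np.linalg.eigh(np.cov(pts[:,:2].T)); a=V[:,1]; print(c,a,np.degrees(np.arctan2(-a[0],a[1])), np.ptp(pts[:,:2]@a))
delta([0.467,0.195,0.02],-5.6)
E
```

```text
157 177 205
[0.467  0.1979 0.015 ] [0.1048 0.9945] -6.017796045835801 0.07643642959479893
t 7.225 pos [0.4767 0.1945 0.138 ] headx -5.54 ydir [ 0. -0. -1.] F [0.71 1.09 0.89] open 0.0424 j [ 0.39 -0.01 -0.13  1.45 -0.    2.06]
 roll needed(deg, tool): 0.06  tool shift cm now: [-0.98 11.8  -0.04]  after roll: [-0.98 11.8  -0.04]
```

View pics/s4.png

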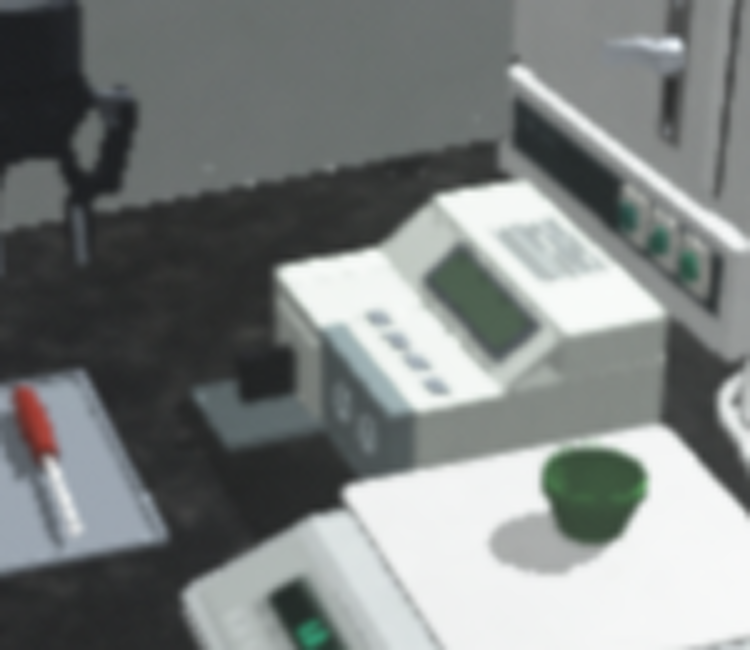

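View pics/t4.png

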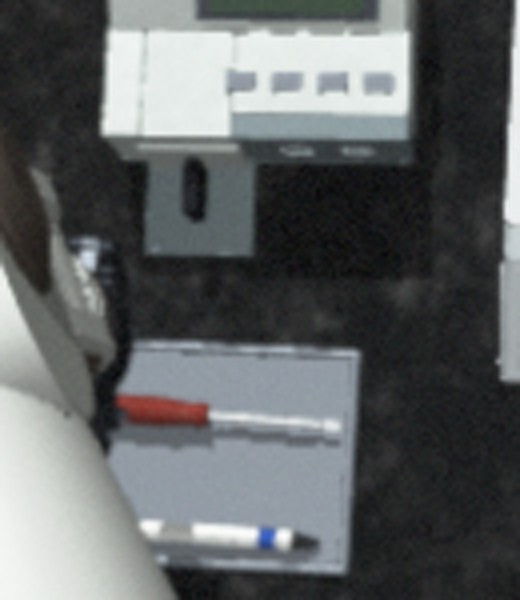

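The drawer is home by sight: the plate is flush against the face in both views, and the tab front is at about (195,220) in the top zoom. Descending on the handle.

Emit:
servo_tool(commands=[{"jaw": 0.5,"x": -0.5,"y": 3,"z": 0,"roll": 0.2},{"jaw": 0.5,"x": -0.5,"y": 3,"z": -0.1,"roll": 0.2},{"jaw": 0.5,"x": 0,"y": 2.5,"z": 0,"roll": 0},{"jaw": 0.5,"x": 0,"y": 2,"z": 0,"roll": 0},{"jaw": 0.5,"x": 0,"y": 0.6,"z": 0,"roll": 0},{"jaw": 0.5,"x": 0,"y": 0,"z": 0,"roll": 0}])

```text
time_s: 7.98
eef_pos: [0.4666, 0.1944, 0.0271]
eef_rot: [-0.706, 0.706, -0.037, 0.037]
ft_force: [0.1, 0.1, 0.3]
opening: 0.0425
```

```bash
python3 - <<'E'
from h import *
np.set_printoptions(precision=4,suppress=True)
delta([0.467,0.195,0.02],-6)
d=env.get_image("top"); s=env.get_image("side"); zoom(s,160,130,100,100,6,"pics/s5.png")
print(ray(d,[(203.4,194.6)],.052))
E
```

```text
t 7.975 pos [0.4666 0.1944 0.0271] headx -6.04 ydir [-0.001 -0.    -1.   ] F [0.09 0.13 0.28] open 0.0425 j [ 0.39  0.01 -0.33  1.23 -0.    2.07]
 roll needed(deg, tool): -0.04  tool shift cm now: [0.04 0.71 0.07]  after roll: [0.04 0.71 0.07]
[[0.5881 0.1605 0.052 ]]
```

View pics/s5.png

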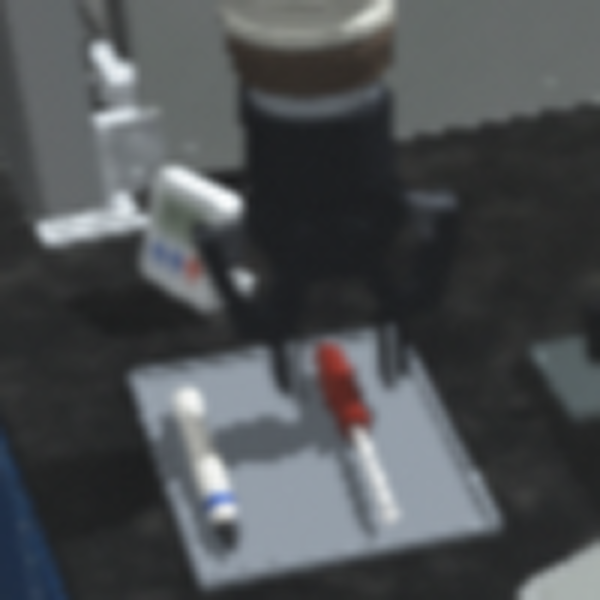

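Emit:
servo_tool(commands=[{"jaw": 0.5,"x": 0,"y": 0.6,"z": 0,"roll": 0},{"jaw": 0.5,"x": 0,"y": 0,"z": 0,"roll": 0},{"jaw": 0.2,"x": 0,"y": 0,"z": 0,"roll": 0},{"jaw": 0.0,"x": 0,"y": 0,"z": 0,"roll": 0},{"jaw": 0.0,"x": 0,"y": 0,"z": 0,"roll": 0},{"jaw": 0.0,"x": 0,"y": 0,"z": 0,"roll": 0}])

```text
time_s: 8.82
eef_pos: [0.4666, 0.1948, 0.0216]
eef_rot: [0.706, -0.706, 0.037, -0.037]
ft_force: [-0.5, -0.5, 4.7]
opening: 0.019
```

```bash
python3 - <<'E'
from h import *
np.set_printoptions(precision=4,suppress=True)
delta([0.467,0.195,0.02],-6)
d=env.get_image("top"); zoom(d,170,160,70,60,10,"pics/t5.png")
E
```

```text
t 8.825 pos [0.4666 0.1948 0.0216] headx -6.03 ydir [ 0.001  0.    -1.   ] F [-0.54 -0.51  4.73] open 0.019 j [ 0.4   0.01 -0.34  1.22  0.    2.07]
 roll needed(deg, tool): -0.03  tool shift cm now: [0.03 0.16 0.02]  after roll: [0.03 0.16 0.02]
```

View pics/t5.png

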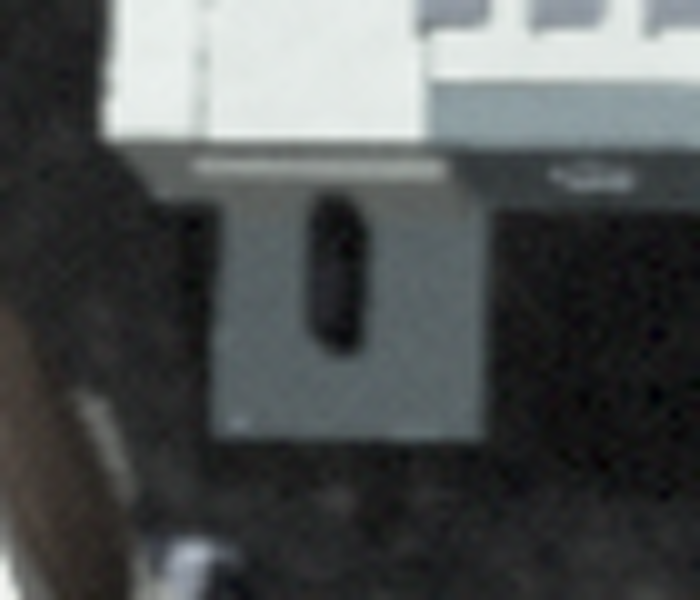

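```bash
python3 - <<'E'
from h import *
np.set_printoptions(precision=4,suppress=True)
d=env.get_image("top")
f=lambda p:[(170+(x+.5)/10-.5,160+(y+.5)/10-.5) for x,y in p]
print("plate front top z.069",ray(d,f([(195,180),(445,184)]),.069),"plate back/mid",ray(d,f([(195,160),(445,162)]),.069))
print("face top z.08",ray(d,f([(105,140),(425,142)]),.08),"sill",ray(d,f([(212,437),(487,437)]),.014))
print("tab top z.052 front",ray(d,f([(337,352),(337,330)]),.052), "foot z.018",ray(d,f([(337,352)]),.018))
delta([0.4666,0.195,0.12],88)
E
```

```text
plate front top z.069 [[0.6309 0.196  0.069 ]
 [0.6283 0.1301 0.069 ]] plate back/mid [[0.6364 0.1962 0.069 ]
 [0.6343 0.1301 0.069 ]]
face top z.08 [[0.6395 0.2176 0.08  ]
 [0.6369 0.1337 0.08  ]] sill [[0.5729 0.2015 0.014 ]
 [0.5714 0.1265 0.014 ]]
tab top z.052 front [[0.5877 0.1609 0.052 ]
 [0.5936 0.161  0.052 ]] foot z.018 [[0.5949 0.167  0.018 ]]
t 8.925 pos [0.4667 0.1948 0.0217] headx -6.03 ydir [ 0.001  0.    -1.   ] F [-0.59 -0.21  5.12] open 0.019 j [ 0.4   0.01 -0.34  1.22  0.    2.07]
 roll needed(deg, tool): 85.97  tool shift cm now: [-0.   -9.83  0.02]  after roll: [-0.02 -9.83 -0.  ]
```

Emit:
servo_tool(commands=[{"jaw": 0.0,"x": 0,"y": -1,"z": 0,"roll": 0},{"jaw": 0.0,"x": 0,"y": -3,"z": 0,"roll": 0},{"jaw": 0.0,"x": 0,"y": -4,"z": 0,"roll": 0},{"jaw": 0.0,"x": 0,"y": -4,"z": 0,"roll": 0},{"jaw": 0.0,"x": 0,"y": 0,"z": 0,"roll": 0}])

```text
time_s: 9.55
eef_pos: [0.4677, 0.1952, 0.1448]
eef_rot: [0.707, -0.705, 0.036, -0.039]
ft_force: [-0.1, 0.4, -1.8]
opening: 0.019
```

```bash
python3 - <<'E'
from h import *
s=env.get_image("side"); zoom(s,240,150,60,55,12,"pics/s6.png"); zoom(s,150,90,150,120,5,"pics/s6b.png")
E
```

```text
(no output)
```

View pics/s6.png

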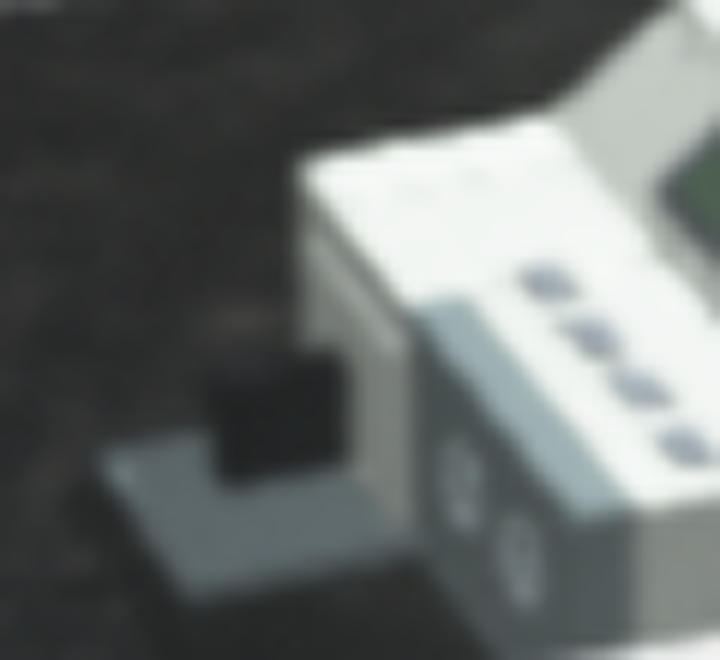

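View pics/s6b.png

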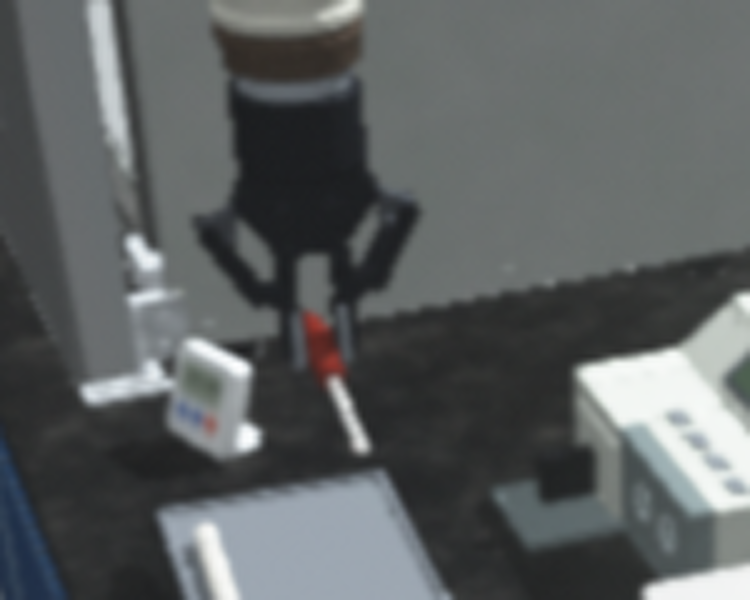

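```bash
python3 - <<'E'
from h import *
np.set_printoptions(precision=4,suppress=True)
s=env.get_image("side")
f=lambda p:[(240+(x+.5)/12-.5,150+(y+.5)/12-.5) for x,y in p]
print("tab foot front-right z.018",ray(s,f([(222,488)]),.018),"tab back",ray(s,f([(345,470)]),.018))
print("sill front corners",ray(s,f([(100,455),(192,603)]),.014), "plate foot right",ray(s,f([(408,545)]),.015),"sill/face",ray(s,f([(420,550)]),.014))
print("holes",ray(s,f([(465,482),(521,562)]),.047))
for o in (0,.002,.005): 
  a=np.array([.0349,.9994]);x=np.array([.9994,-.0349]);fc=np.array([.6367,.1178])
  p=fc+a*.039+x*(-.044-o); print(o,(proj(s,[[*p,.018]])-[240,150])*12)
delta([0.5,0.093,0.12],88)
E
```

```text
tab foot front-right z.018 [[0.5948 0.1662 0.018 ]] tab back [[0.6284 0.1616 0.018 ]]
sill front corners [[0.5732 0.2021 0.014 ]
 [0.5689 0.1213 0.014 ]] plate foot right [[0.6307 0.1238 0.015 ]] sill/face [[0.6333 0.1217 0.014 ]]
holes [[0.636  0.098  0.047 ]
 [0.6333 0.0564 0.047 ]]
0 [[224.6395 496.9056]]
0.002 [[217.5282 498.3459]]
0.005 [[206.8495 500.5087]]
t 9.65 pos [0.4664 0.1947 0.1413] headx -6.03 ydir [ 0.  0. -1.] F [-0.6   0.07 -1.9 ] open 0.0194 j [ 0.4  -0.03 -0.15  1.46  0.    2.07]
 roll needed(deg, tool): 85.97  tool shift cm now: [ 4.41  2.13 -9.76]  after roll: [10.05  2.13  3.71]
```

Emit:
servo_tool(commands=[{"jaw": 0.0,"x": 0,"y": 0,"z": 0,"roll": -9.4},{"jaw": 0.0,"x": 0,"y": 0,"z": 0,"roll": -9.4},{"jaw": 0.0,"x": 0,"y": 0,"z": 0,"roll": -9.4},{"jaw": 0.0,"x": 0,"y": 0,"z": 0,"roll": -9.4},{"jaw": 0.0,"x": 0,"y": 0,"z": 0,"roll": -9.4},{"jaw": 0.0,"x": 0,"y": 0,"z": 0,"roll": -9.4},{"jaw": 0.0,"x": 0,"y": 0,"z": 0,"roll": -9.4},{"jaw": 0.0,"x": 0,"y": 0,"z": 0,"roll": -9.4},{"jaw": 0.0,"x": 0,"y": 0,"z": 0,"roll": -9.4},{"jaw": 0.0,"x": 0,"y": 0,"z": 0,"roll": -9.4},{"jaw": 0.0,"x": 0,"y": 0,"z": 0,"roll": 0}])

```text
time_s: 11.02
eef_pos: [0.4658, 0.1944, 0.1399]
eef_rot: [0.509, -0.509, -0.49, 0.492]
ft_force: [-1.0, 0.0, -1.1]
opening: 0.0185
```

```bash
python3 - <<'E'
from h import *
delta([0.48,0.098,0.12],88)
E
```

```text
t 11.025 pos [0.4658 0.1944 0.1399] headx 87.91 ydir [-0.002 -0.001 -1.   ] F [-0.97  0.03 -1.13] open 0.0185 j [ 0.4  -0.03 -0.15  1.46 -0.    0.43]
 roll needed(deg, tool): -0.09  tool shift cm now: [-9.58  2.   -1.77]  after roll: [-9.59  2.   -1.76]
```

Emit:
servo_tool(commands=[{"jaw": 0.0,"x": -3,"y": 1,"z": -0.5,"roll": 0},{"jaw": 0.0,"x": -3,"y": 1,"z": -0.5,"roll": 0},{"jaw": 0.0,"x": -2,"y": 2,"z": -0.5,"roll": 0},{"jaw": 0.0,"x": -1.5,"y": 2,"z": -0.3,"roll": 0},{"jaw": 0.0,"x": 0,"y": 2,"z": 0,"roll": 0},{"jaw": 0.0,"x": 0,"y": 0,"z": 0,"roll": 0}])

```text
time_s: 11.78
eef_pos: [0.4797, 0.0987, 0.0593]
eef_rot: [0.51, -0.509, -0.489, 0.491]
ft_force: [0.2, -0.3, -1.3]
opening: 0.0189
```

```bash
python3 - <<'E'
from h import *
delta([0.485,0.0985,0.0556],88)
s=env.get_image("side"); zoom(s,200,130,100,90,7,"pics/s7.png"); 
d=env.get_image("top"); zoom(d,170,150,90,90,7,"pics/t7.png"); 
E
```

```text
t 11.775 pos [0.4797 0.0987 0.0593] headx 87.75 ydir [-0.004 -0.001 -1.   ] F [ 0.17 -0.29 -1.26] open 0.0189 j [ 0.2  -0.04 -0.32  1.3   0.    0.24]
 roll needed(deg, tool): -0.25  tool shift cm now: [ 0.01  0.37 -0.53]  after roll: [ 0.    0.37 -0.53]
```

View pics/s7.png

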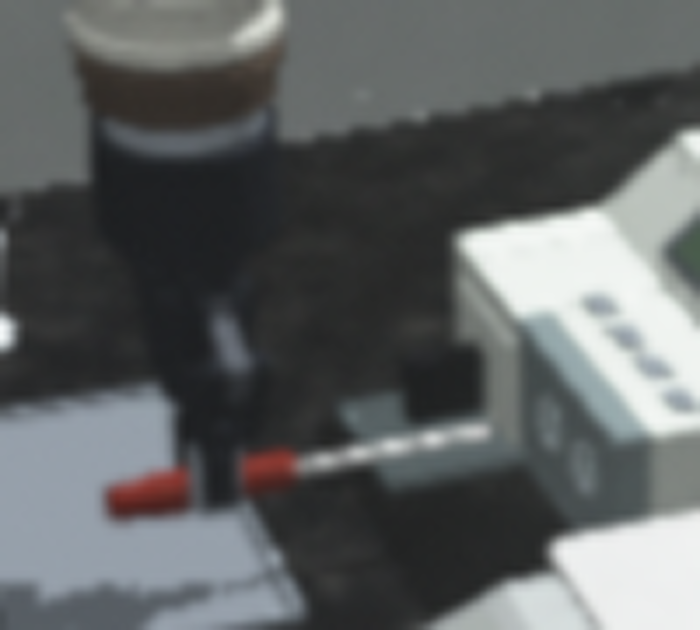

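View pics/t7.png

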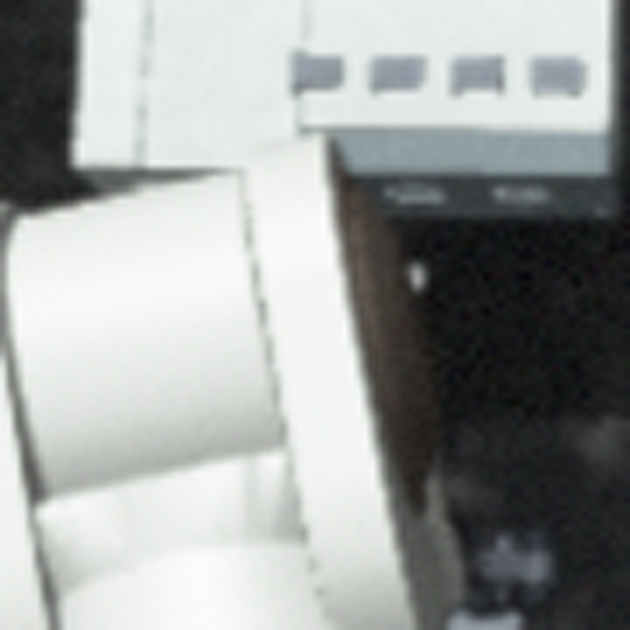

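```bash
cat >> h.py <<'E'
def tri(d,s,ud,us):
    P=lambda c:c["camera_from_world"][:3]
    X=cv2.triangulatePoints(P(d),P(s),und(d,[ud]).T,und(s,[us]).T); X=(X[:3]/X[3]).ravel()
    return X, (proj(d,X)-ud).round(2), (proj(s,X)-us).round(2)
E
python3 - <<'E'
from h import *
np.set_printoptions(precision=4,suppress=True)
d=env.get_image("top");s=env.get_image("side")
td=lambda x,y:(170+(x+.5)/7-.5,150+(y+.5)/7-.5)
ts=lambda x,y:(200+(x+.5)/7-.5,130+(y+.5)/7-.5)
print("tip",tri(d,s,td(418,262),ts(488,431)))
print("tip2",tri(d,s,td(418,270),ts(486,431)))
print("zero",tri(d,s,td(415,195),ts(550,422)))
print("span",tri(d,s,td(523,195),ts(586,468)))
print("handle end side at z .05",ray(s,[ts(108,503)],.0507),ray(s,[ts(298,462)],.0507),ray(s,[ts(488,431)],.0507))
E
```

```text
tip (array([0.6054, 0.0923, 0.0528]), array([[-0.14,  0.56]]), array([[ 0.49, -0.12]]))
tip2 (array([0.6032, 0.092 , 0.0532]), array([[-0.05,  0.18]]), array([[ 0.16, -0.04]]))
zero (array([0.6337, 0.0936, 0.0494]), array([[-0.  ,  0.01]]), array([[ 0.01, -0.  ]]))
span (array([0.6328, 0.0526, 0.0491]), array([[-0.01,  0.04]]), array([[ 0.04, -0.01]]))
handle end side at z .05 [[0.4367 0.1055 0.0507]] [[0.5207 0.1045 0.0507]] [[0.6051 0.0955 0.0507]]
```

Emit:
servo_tool(commands=[{"jaw": 0.0,"x": 0.2,"y": 0.35,"z": 0,"roll": -0.2},{"jaw": 0.0,"x": 0,"y": 0,"z": -1,"roll": 0},{"jaw": 0.0,"x": 0,"y": 0,"z": -1,"roll": 0},{"jaw": 0.0,"x": 0,"y": 0,"z": -0.5,"roll": 0},{"jaw": 0.0,"x": 0,"y": 0,"z": 0,"roll": 0}])

```text
time_s: 12.6
eef_pos: [0.5065, 0.1003, 0.0576]
eef_rot: [0.508, -0.508, -0.492, 0.492]
ft_force: [1.2, -0.2, -0.5]
opening: 0.019
```

```bash
python3 - <<'E'
from h import *
delta([0.485,0.0985,0.0556],88)
s=env.get_image("side"); zoom(s,240,150,60,60,12,"pics/s8.png"); 
d=env.get_image("top"); zoom(d,200,150,60,60,12,"pics/t8.png"); 
E
```

```text
t 12.6 pos [0.5065 0.1003 0.0576] headx 88.15 ydir [-0. -0. -1.] F [ 1.16 -0.22 -0.52] open 0.019 j [ 0.2   0.02 -0.26  1.29  0.    0.23]
 roll needed(deg, tool): 0.15  tool shift cm now: [-0.25  0.2   2.14]  after roll: [-0.25  0.2   2.14]
```

View pics/s8.png

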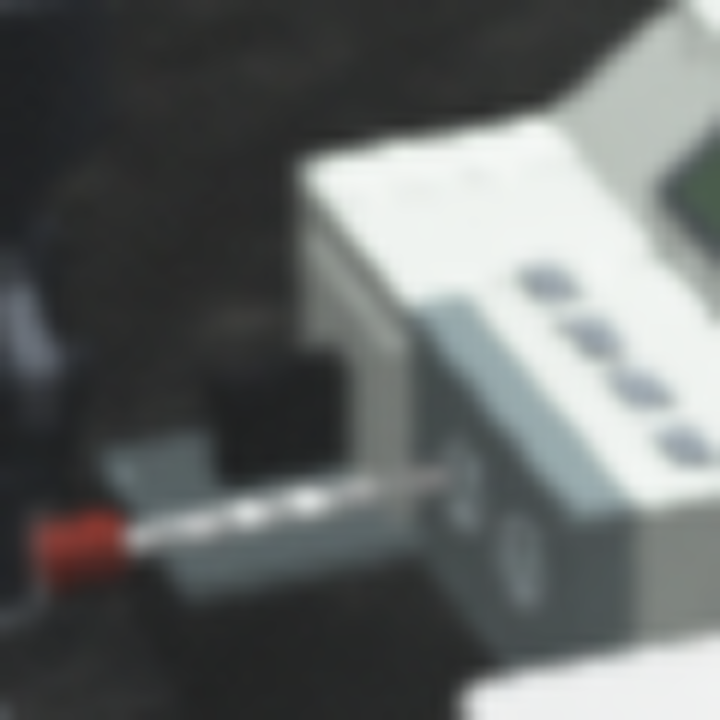

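View pics/t8.png

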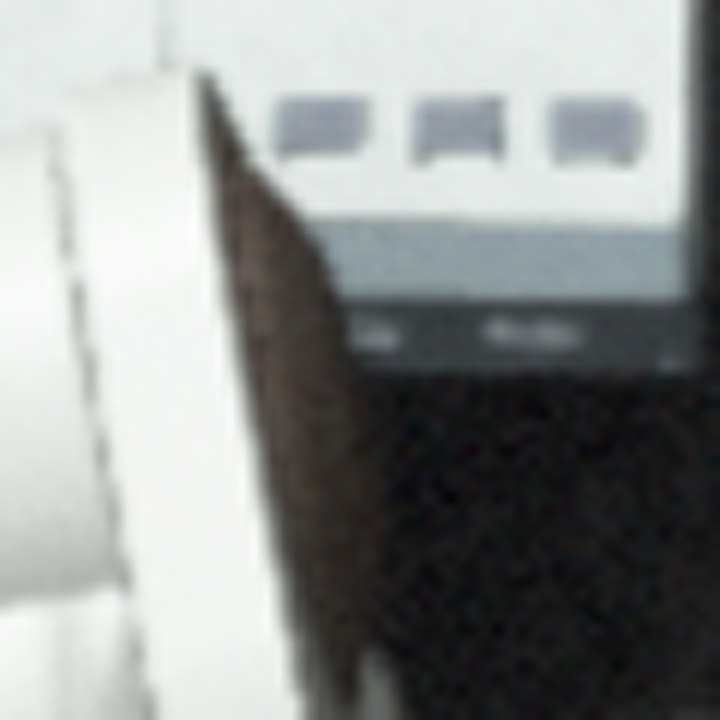

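Emit:
servo_tool(commands=[{"jaw": 0.0,"x": 0,"y": 0.2,"z": 0,"roll": 0},{"jaw": 0.0,"x": 0,"y": 0,"z": -0.4,"roll": 0},{"jaw": 0.0,"x": 0,"y": 0,"z": -0.3,"roll": 0},{"jaw": 0.0,"x": 0,"y": 0,"z": 0,"roll": 0}])

```text
time_s: 13.2
eef_pos: [0.5134, 0.1001, 0.0558]
eef_rot: [-0.508, 0.508, 0.492, -0.492]
ft_force: [-0.7, 0.3, -1.1]
opening: 0.019
```

```bash
python3 - <<'E'
from h import *
delta([0.485,0.0985,0.0556],88)
s=env.get_image("side"); zoom(s,240,150,60,60,12,"pics/s9.png"); 
E
```

```text
t 13.2 pos [0.5134 0.1001 0.0558] headx 88.16 ydir [ 0.  0. -1.] F [-0.74  0.31 -1.11] open 0.019 j [ 0.19  0.03 -0.25  1.29 -0.    0.22]
 roll needed(deg, tool): 0.16  tool shift cm now: [-0.25  0.02  2.83]  after roll: [-0.26  0.02  2.83]
```

View pics/s9.png

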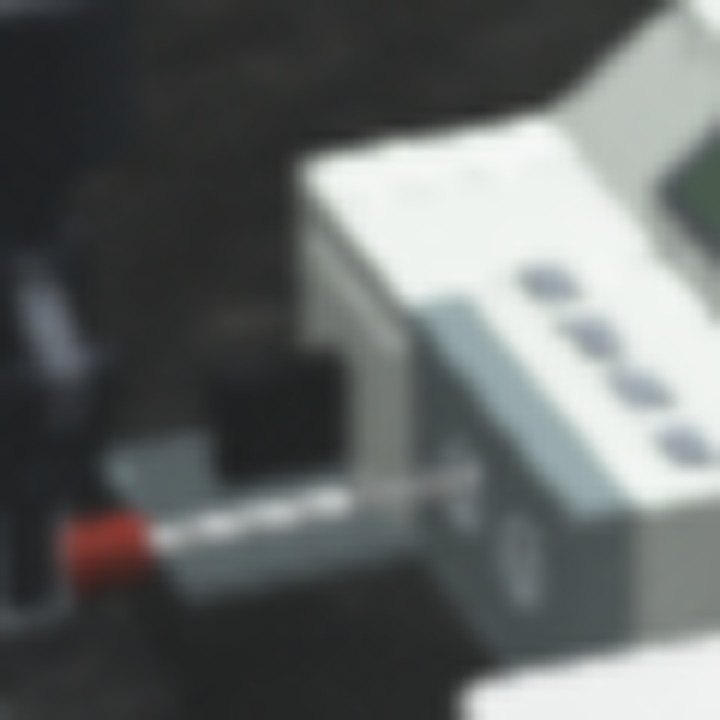

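```bash
python3 - <<'E'
from h import *
np.set_printoptions(precision=1,suppress=True)
s=env.get_image("side")
a=np.array([.0349,.9994,0]);x=np.array([.9994,-.0349,0]);z=np.array([0,0,1.]);fc=np.array([.6367,.1178,0])
for dep in (0,.008):
  c=fc-a*.025+z*.047+x*dep
  for r in (0,.007): print(dep,r,[((proj(s,c+r*(np.cos(t)*a+np.sin(t)*z))-[240,150])*12)[0] for t in np.arange(0,6.28,1.57)][:1 if r==0 else 4])
sp=fc-a*.065+z*.047; print("span",(proj(s,sp)-[240,150])*12)
tip=np.array([.5134,.1001,.0472])+.127*x; print(tip*1000,(proj(s,tip)-[240,150])*12)
E
```

```text
0 0 [array([466.8, 486.1])]
0 0.007 [array([456.8, 473.1]), array([466.7, 462.5]), array([476.9, 499.2]), array([466.9, 509.6])]
0.008 0 [array([495.9, 480.1])]
0.008 0.007 [array([485.8, 467.2]), array([495.9, 456.5]), array([506.1, 493.2]), array([495.9, 503.6])]
span [[525.6 562.3]]
[640.3  95.7  47.2] [[478.5 476.6]]
```

Emit:
servo_tool(commands=[{"jaw": 0.0,"x": -0.15,"y": 0.1,"z": 0,"roll": 0},{"jaw": 0.0,"x": 0,"y": 0,"z": -0.3,"roll": 0},{"jaw": 0.0,"x": 0,"y": 0,"z": -0.2,"roll": 0},{"jaw": 0.0,"x": 0,"y": 0,"z": 0,"roll": 0}])

```text
time_s: 13.8
eef_pos: [0.5179, 0.0984, 0.0546]
eef_rot: [0.508, -0.508, -0.492, 0.492]
ft_force: [-1.5, 0.3, -0.6]
opening: 0.019
```

Emit:
servo_tool(commands=[{"jaw": 0.0,"x": 0,"y": 0,"z": -0.2,"roll": 0},{"jaw": 0.0,"x": 0,"y": 0,"z": 0,"roll": 0}])

```text
time_s: 14.05
eef_pos: [0.5199, 0.0984, 0.0547]
eef_rot: [0.508, -0.508, -0.492, 0.492]
ft_force: [-2.2, -0.1, -0.5]
opening: 0.0193
```

Emit:
servo_tool(commands=[{"jaw": 0.0,"x": 0,"y": 0,"z": -0.2,"roll": 0},{"jaw": 0.0,"x": 0,"y": 0,"z": 0,"roll": 0}])

```text
time_s: 14.3
eef_pos: [0.5219, 0.0983, 0.0547]
eef_rot: [0.508, -0.508, -0.492, 0.492]
ft_force: [-3.4, -0.3, -0.5]
opening: 0.019
```

Emit:
servo_tool(commands=[{"jaw": 0.0,"x": 0,"y": 0,"z": -0.2,"roll": 0},{"jaw": 0.0,"x": 0,"y": 0,"z": 0,"roll": 0}])

```text
time_s: 14.55
eef_pos: [0.5232, 0.0983, 0.0544]
eef_rot: [0.508, -0.507, -0.491, 0.493]
ft_force: [-7.8, 0.4, 1.1]
opening: 0.0189
```

Emit:
servo_tool(commands=[{"jaw": 0.0,"x": 0,"y": 0,"z": -0.2,"roll": 0},{"jaw": 0.0,"x": 0,"y": 0,"z": 0,"roll": 0}])

```text
time_s: 14.8
eef_pos: [0.5237, 0.0982, 0.0539]
eef_rot: [0.509, -0.507, -0.491, 0.493]
ft_force: [-16.2, 0.5, 2.3]
opening: 0.0185
```

Force rose at the button spring's rate and then stopped hard, so the button is bottomed. Holding it in.

Emit:
servo_tool(commands=[{"jaw": 0,"x": 0,"y": 0,"z": 0,"roll": 0},{"jaw": 0,"x": 0,"y": 0,"z": 0,"roll": 0},{"jaw": 0,"x": 0,"y": 0,"z": 0,"roll": 0},{"jaw": 0,"x": 0,"y": 0,"z": 0,"roll": 0},{"jaw": 0,"x": 0,"y": 0,"z": 0,"roll": 0},{"jaw": 0,"x": 0,"y": 0,"z": 0,"roll": 0},{"jaw": 0,"x": 0,"y": 0,"z": 0,"roll": 0},{"jaw": 0,"x": 0,"y": 0,"z": 0,"roll": 0},{"jaw": 0,"x": 0,"y": 0,"z": 0,"roll": 0},{"jaw": 0,"x": 0,"y": 0,"z": 0,"roll": 0},{"jaw": 0,"x": 0,"y": 0,"z": 0,"roll": 0},{"jaw": 0,"x": 0,"y": 0,"z": 0,"roll": 0}])

```text
time_s: 16.3
eef_pos: [0.5236, 0.0982, 0.0539]
eef_rot: [0.509, -0.507, -0.491, 0.493]
ft_force: [-15.2, 1.8, 2.6]
opening: 0.0191
```

```bash
python3 - <<'E'
from h import *
delta([0.485,0.0985,0.0556],88)
s=env.get_image("side"); zoom(s,240,150,60,60,12,"pics/s10.png"); 
E
```

```text
t 16.3 pos [0.5236 0.0982 0.0539] headx 88.19 ydir [-0.005 -0.    -1.   ] F [-15.25   1.76   2.6 ] open 0.0191 j [ 0.18  0.06 -0.22  1.29  0.    0.22]
 roll needed(deg, tool): 0.19  tool shift cm now: [-0.09 -0.15  3.86]  after roll: [-0.1  -0.15  3.86]
```

View pics/s10.png

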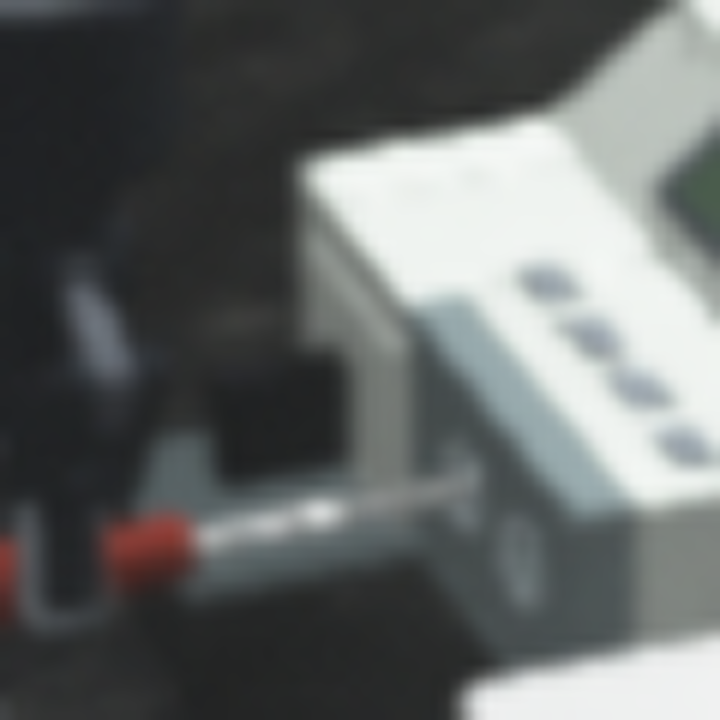

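The shank is seated in the zero hole and the drawer plate is still flush. Backing out now.

Emit:
servo_tool(commands=[{"jaw": 0,"x": 0,"y": 0,"z": 0.5,"roll": 0},{"jaw": 0,"x": 0,"y": 0,"z": 1,"roll": 0},{"jaw": 0,"x": 0,"y": 0,"z": 2,"roll": 0},{"jaw": 0,"x": 0,"y": 0,"z": 2,"roll": 0},{"jaw": 0,"x": 0,"y": -3,"z": 0.5,"roll": 0},{"jaw": 0,"x": 3,"y": -3,"z": 0,"roll": 0},{"jaw": 0,"x": 3,"y": -2,"z": 0,"roll": 0},{"jaw": 0,"x": 3,"y": 0,"z": 0,"roll": 0},{"jaw": 0,"x": 0.5,"y": 0,"z": 0,"roll": 0}])

```text
time_s: 17.48
eef_pos: [0.4694, 0.1966, 0.1352]
eef_rot: [-0.507, 0.508, 0.493, -0.492]
ft_force: [-0.0, -1.2, -1.0]
opening: 0.0186
```

Emit:
servo_tool(commands=[{"jaw": 0.0,"x": 0,"y": 0,"z": 0,"roll": 9.4},{"jaw": 0.0,"x": 0,"y": 0,"z": 0,"roll": 9.4},{"jaw": 0.0,"x": 0,"y": 0,"z": 0,"roll": 9.4},{"jaw": 0.0,"x": 0,"y": 0,"z": 0,"roll": 9.4},{"jaw": 0.0,"x": 0,"y": 0,"z": 0,"roll": 9.4},{"jaw": 0.0,"x": 0,"y": 0,"z": 0,"roll": 9.4},{"jaw": 0.0,"x": 0,"y": 0,"z": 0,"roll": 9.4},{"jaw": 0.0,"x": 0,"y": 0,"z": 0,"roll": 9.4},{"jaw": 0.0,"x": 0,"y": 0,"z": 0,"roll": 9.4},{"jaw": 0.0,"x": 0,"y": 0,"z": 0,"roll": 9.4},{"jaw": 0.0,"x": 0,"y": 0,"z": 0,"roll": 0}])

```text
time_s: 18.85
eef_pos: [0.4692, 0.1945, 0.1348]
eef_rot: [-0.706, 0.706, -0.036, 0.036]
ft_force: [-1.0, -0.7, -1.3]
opening: 0.019
```

```bash
python3 - <<'E'
from h import *
delta([0.466,0.195,0.0225],-6)
s=env.get_image("side"); zoom(s,160,110,130,100,6,"pics/s11.png"); 
d=env.get_image("top"); zoom(d,155,140,130,150,4,"pics/t11.png")
E
```

```text
t 18.85 pos [0.4692 0.1945 0.1348] headx -5.8 ydir [ 0. -0. -1.] F [-1.04 -0.69 -1.3 ] open 0.019 j [ 0.39 -0.03 -0.15  1.44 -0.    2.07]
 roll needed(deg, tool): 0.2  tool shift cm now: [-3.300e-01  1.123e+01  1.000e-02]  after roll: [-3.300e-01  1.123e+01  1.000e-02]
```

View pics/s11.png

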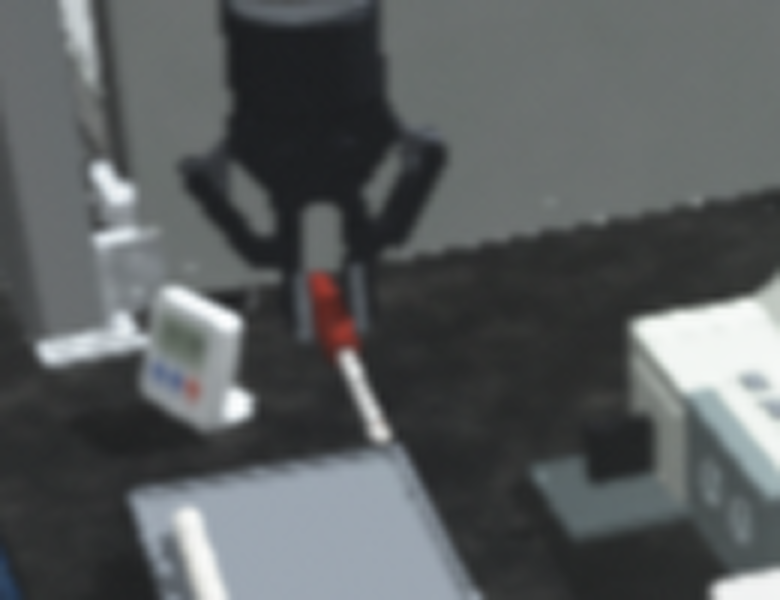

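View pics/t11.png

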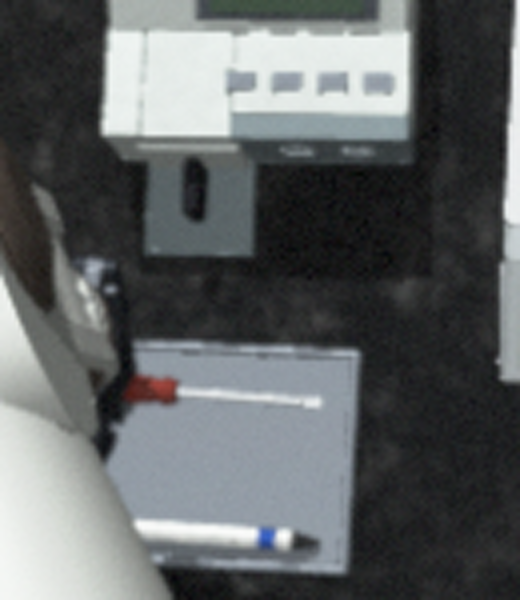

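Driver still held, drawer still flush. Lowering it onto the mat.

Emit:
servo_tool(commands=[{"jaw": 0,"x": -0.3,"y": 3,"z": 0,"roll": 0},{"jaw": 0,"x": 0,"y": 3,"z": 0,"roll": 0},{"jaw": 0,"x": 0,"y": 2.5,"z": 0,"roll": 0},{"jaw": 0,"x": 0,"y": 1.5,"z": 0,"roll": 0},{"jaw": 0,"x": 0,"y": 0.7,"z": 0,"roll": 0},{"jaw": 0,"x": 0,"y": 0,"z": 0,"roll": 0}])

```text
time_s: 19.7
eef_pos: [0.4663, 0.1954, 0.028]
eef_rot: [0.706, -0.706, 0.036, -0.036]
ft_force: [-0.2, 0.2, -0.4]
opening: 0.0186
```

Emit:
servo_tool(commands=[{"jaw": 0,"x": 0,"y": 0.3,"z": 0,"roll": 0},{"jaw": 0,"x": 0,"y": 0.2,"z": 0,"roll": 0},{"jaw": 0,"x": 0,"y": 0,"z": 0,"roll": 0}])

```text
time_s: 20.08
eef_pos: [0.4662, 0.1954, 0.0229]
eef_rot: [0.706, -0.706, 0.036, -0.036]
ft_force: [-0.1, -0.4, -0.8]
opening: 0.0189
```

Emit:
servo_tool(commands=[{"jaw": 0,"x": 0,"y": 0.1,"z": 0,"roll": 0},{"jaw": 0,"x": 0,"y": 0,"z": 0,"roll": 0}])

```text
time_s: 20.32
eef_pos: [0.4662, 0.1954, 0.0218]
eef_rot: [0.706, -0.706, 0.036, -0.036]
ft_force: [0.0, 0.6, -1.1]
opening: 0.0188
```

Emit:
servo_tool(commands=[{"jaw": 0.3,"x": 0,"y": 0,"z": 0,"roll": 0},{"jaw": 0.5,"x": 0,"y": 0,"z": 0,"roll": 0},{"jaw": 0.5,"x": 0,"y": 0,"z": 0,"roll": 0},{"jaw": 0.5,"x": 0,"y": 0,"z": 0,"roll": 0},{"jaw": 0.5,"x": 0,"y": -2,"z": 0,"roll": 0},{"jaw": 0.5,"x": 0,"y": -4,"z": 0,"roll": 0},{"jaw": 0.5,"x": 0,"y": -5,"z": 0,"roll": 0},{"jaw": 0.5,"x": 0,"y": -5,"z": 0,"roll": 0},{"jaw": 0.5,"x": -4,"y": 0,"z": -4,"roll": 0},{"jaw": 0.5,"x": -4,"y": 0,"z": -4,"roll": 0},{"jaw": 0.5,"x": -3,"y": 0,"z": -4,"roll": 0},{"jaw": 0.5,"x": 0,"y": 0,"z": -4,"roll": 0},{"jaw": 0.5,"x": 0,"y": 0,"z": -4,"roll": 0},{"jaw": 0.5,"x": 0,"y": 0,"z": -4,"roll": 0},{"jaw": 0.5,"x": 0,"y": 0,"z": 0,"roll": 0}])

```text
time_s: 22.2
eef_pos: [0.332, -0.034, 0.182]
eef_rot: [-0.706, 0.706, -0.037, 0.038]
ft_force: [0.2, 0.3, 0.4]
opening: 0.0426
```

```bash
python3 - <<'E'
from h import *
delta([0.466,0.195,0.0225],-6)
s=env.get_image("side"); cv2.imwrite("pics/s12.png",s["color"][:,:,::-1]); zoom(s,160,130,150,110,5,"pics/s12z.png")
d=env.get_image("top"); zoom(d,155,140,130,150,4,"pics/t12.png")
E
```

```text
t 22.2 pos [ 0.332 -0.034  0.182] headx -6.08 ydir [ 0.001 -0.    -1.   ] F [0.18 0.34 0.35] open 0.0426 j [-0.1  -0.45 -0.41  1.61 -0.    1.57]
 roll needed(deg, tool): -0.08  tool shift cm now: [10.88 15.95 24.2 ]  after roll: [10.92 15.95 24.18]
```

View pics/s12z.png

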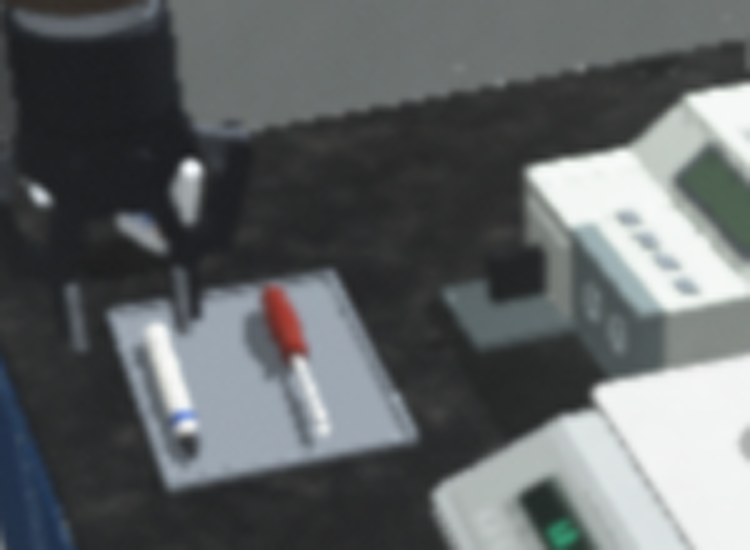

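View pics/t12.png

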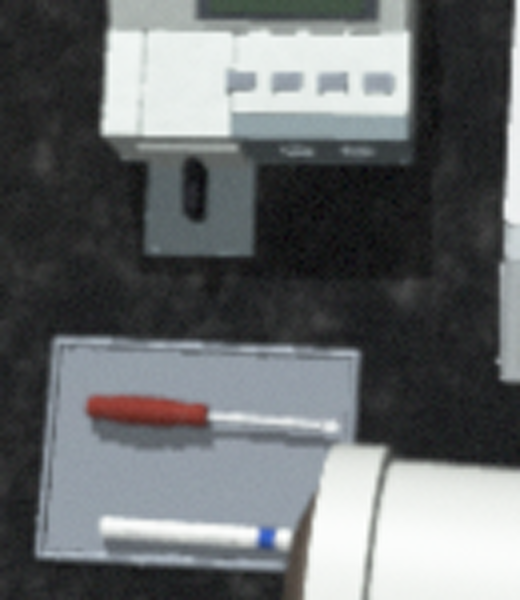

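```bash
python3 - <<'E'
from workcell import env
print(env.finish_job())
E
```

```text
the job is handed in; nothing more can be done
None
```

The job is handed in, at about 22 s on the robot's clock. No verdict is reported, so the results below rest on my own checks.

**What I did**
- **Drawer:** I pushed it in by its tab with the closed fingers until it stopped moving against about 9–12 N.
- **Zero button:** I gripped the screwdriver by its handle, turned it, and pressed its blade into the left-hand recess. The force rose at about the button spring's rate and then stopped hard at about 15–16 N. I held it there for about 1.5 s and backed out.
- **Screwdriver:** I laid it back in its old place on the mat, released it and withdrew the arm.

**Last checks**
- **Position of things:** In the last pictures the screwdriver lies flat on the mat. The pencil is unmoved. The other bystanders were not measured again, but no move went near them. The gripper is clear, with no force on it.
- **Drawer home:** It looks flush in both views. Two measurements disagree slightly: the tab's foot came out about 2 mm further in than the home position, and the top of the plate about 1.4 mm short. That is within the camera error of about 2 mm, and the drawer was past the click.
- **Buttons out:** I did not measure either button's travel directly. The span button was never touched.

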